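# Pack and cover a four-piece praline box

## Task

Pack the slim one-row praline box for the customer: the round truffle goes in the compartment at the end with the gold pull tab, the square praline in the one at the opposite end, and between them the heart next to the truffle and the leaf-topped disc next to the square, each standing upright in its own compartment. Then put the white window cover on so that it sits fully down over the box's rim, and leave the other things on the counter where they are.

Things in the scene. Friction and masses are not known exactly. Their poses are not given: they have to be found in the camera images.
- box_base: Base of the slim box, fixed: dark card plate 171 x 59 x 4 mm, a gold tab beyond its -x end. Origin: centre of underside; x along the row, z up. Four compartments 36 x 36 mm, floor at z = 5, centred at y = 0, x = -57, -19, 19, 57 mm, 2 mm ribs between. Rim round them 154 x 40 mm outside; rim and ribs end at z = 9. The cover goes over the rim and stands on the plate at z = 4. Any yaw.
- cover: Loose white card cover with a clear window, open below, starting right way up on the counter at any yaw. Outside 166 (x) x 53 (y) x 30 mm, inside 161 x 48 x 27 mm: 3.5 to 4 mm play each side of the base's rim; fits either way round. Origin: centre of its lower edge, z up; seated, it is over the base's origin, 4 mm higher. Grip it across its width, near the middle.
- slab: A flat square marble slab, 130 x 130 x 10 mm, fixed to the counter, with the four pralines standing on it about 60 mm apart. Origin at the centre of its underside; its top is 10 mm above the counter.
- truffle: Round plain dark-brown truffle, a ball slightly flattened, 25 mm across and 21 mm high. Its origin is the centre of its underside, z up. It starts standing on the slab at any yaw.
- heart: Heart-shaped praline, brown with a cream top, 24 mm along its x (tip to lobes) x 26 mm along its y (across the lobes, widest at x = +5), tip at -x, 14 mm high. Its origin is the centre of its underside, z up. It starts standing on the slab at any yaw.
- disc: Low round praline, brown with a small green leaf on top, 25 mm in diameter, 14 mm high. Its origin is the centre of its underside, z up. It starts standing on the slab at any yaw.
- square: Square milk-chocolate praline with a dark oval on top, 24 x 24 x 18 mm, sides along its x and y. Its origin is the centre of its underside, z up. It starts standing on the slab at any yaw.
- ribbon_spool: Bystander: a spool of gold ribbon, 62 mm in diameter, 24 mm high, loose. Origin at the centre of its underside.
- timer: Bystander: a square white kitchen timer with a black dial, 56 x 56 x 27 mm, loose. Origin at the centre of its underside.
- mini_box: Bystander: a small white gift box with gold ribbon, 55 x 55 x 43 mm, loose. Origin at the centre of its underside.

How it is judged (in metres and radians):
On the way:
1. all four pralines stand in their compartments while the cover is still off (x of truffle in the frame of box_base between -0.066 and -0.048 m and y of truffle in the frame of box_base between -0.009 and 0.009 m and z of truffle in the frame of box_base between 0.002 and 0.0085 m and angle between each of truffle, heart, disc, square's own z axis and vertical below 0.15 rad and linear speed of each of truffle, heart, disc, square below 0.02 m/s and x of heart in the frame of box_base between -0.028 and -0.01 m and y of heart in the frame of box_base between -0.009 and 0.009 m and z of heart in the frame of box_base between 0.002 and 0.0085 m and x of disc in the frame of box_base between 0.01 and 0.028 m and y of disc in the frame of box_base between -0.009 and 0.009 m and z of disc in the frame of box_base between 0.002 and 0.0085 m and x of square in the frame of box_base between 0.048 and 0.066 m and y of square in the frame of box_base between -0.009 and 0.009 m and z of square in the frame of box_base between 0.002 and 0.0085 m and horizontal distance between cover and box_base above 0.08 m), for 0.2 s.
At the end, for the whole second after the job is handed in: Counted from the tab end, truffle, heart, disc and square stand upright in the four compartments (within 9 mm of its centre each way, tilted under 9 degrees); the cover sits level over the rim on the plate (lower edge under 6.5 mm above the counter); all released and at rest (x of truffle in the frame of box_base between -0.066 and -0.048 m and y of truffle in the frame of box_base between -0.009 and 0.009 m and z of truffle in the frame of box_base between 0.002 and 0.0085 m and angle between each of truffle, heart, disc, square's own z axis and vertical below 0.15 rad and linear speed of each of truffle, heart, disc, square, cover below 0.02 m/s and x of heart in the frame of box_base between -0.028 and -0.01 m and y of heart in the frame of box_base between -0.009 and 0.009 m and z of heart in the frame of box_base between 0.002 and 0.0085 m and x of disc in the frame of box_base between 0.01 and 0.028 m and y of disc in the frame of box_base between -0.009 and 0.009 m and z of disc in the frame of box_base between 0.002 and 0.0085 m and x of square in the frame of box_base between 0.048 and 0.066 m and y of square in the frame of box_base between -0.009 and 0.009 m and z of square in the frame of box_base between 0.002 and 0.0085 m and x of cover in the frame of box_base between -0.008 and 0.008 m and y of cover in the frame of box_base between -0.008 and 0.008 m and z of cover in the frame of box_base between 0.002 and 0.0065 m and angle between cover's own z axis and vertical below 0.05 rad and angle between the x axis of cover and the x axis of box_base, either way round below 0.15 rad); the robot touches nothing.
It fails at once if the ribbon spool is moved more than 30 mm (distance of ribbon_spool from where it was at the start of the episode above 0.03 m).
It fails at once if the timer is moved more than 30 mm (distance of timer from where it was at the start of the episode above 0.03 m).
It fails at once if the small gift box is moved more than 30 mm (distance of mini_box from where it was at the start of the episode above 0.03 m).
It also fails if it takes over 104 s, if anything falls off the work surface, if the arm or the gripper's body presses on something with over 40 N, if the wrist force passes 120 N, or if a joint passes its speed limit or range.

## Robot

A 6-joint arm with a two-finger parallel gripper is mounted at the origin on a cart in front of the work surface, level with it; the furniture and walls round the work are solid. World frame = base frame: x ahead of the robot, y to its left, z up, the work surface at z = 0. Lengths are in m, angles in degrees, forces in N, time in s.
With the tool pointing down it reaches from about 0.375 to 0.825 m from the base axis. Payload 5.5 kg.
Tool frame: the origin (TCP) lies at the very end of the fingers, on their centre line; the grasp point (between the pads) lies 19 mm behind it (ctrl.grip_depth is the distance from the TCP to the grasp point, in m); z points along the fingers, y is the line along which they close (so a half turn about z gives the same grasp; the last joint's range is limited). The gripper opens to 85 mm and grips with 20 to 120 N. Pads are 22 mm wide; open, the fingers measure 114 mm over their backs; the gripper's body (76 mm by 85 mm) begins 54 mm behind the grasp point. The pads swing forward as they close: fully open they stand 13 mm farther back than shut.
Start: joints at [71.448, 17.962, -2.699, 69.339, 0, 90], TCP at [0.191, 0.569, 0.231] pointing down, gripper open.
Joint ranges: [-152.73, 152.73], [-39.44, 99.34], [-58.76, 71.6], [-118.89, 123.64], [-81.53, 83.1], [-180, 180]. Speed limits (degrees/s): [136.94, 136.94, 172.46, 180, 180, 180].

## Interface

Orientations are given as [roll, pitch, yaw] about the fixed x, y, z axes, in that order (R = Rz(yaw) Ry(pitch) Rx(roll)).
In Python, from workcell import ctrl gives the robot as it stands. The module is installed in compiled form; this text tells all that it offers.
- The arm moves only by the tool move_arm, never from a script. Its argument "steps" is a list of rows, each a list of 7 numbers: the shift along the world's x, y, z in mm, then the turn, a rotation vector about the world's x, y, z in rad, then the opening, from 0 (shut) to 1 (fully open). In form: [[tx, ty, tz, rx, ry, rz, fingers], ...]. A call has 1 to 12 rows; each row is the pose to reach, as a shift and turn from the pose commanded when the call began; what a row does not reach only later rows make up. A row lasts 1/12 s, in which the tool goes at most 41.7 mm and 7.16 degrees, less where a joint would pass 70% of its speed; a pose out of reach is approached as far as the arm can. A call with a gripper value outside its range is refused whole. The fingers move at their own pace and stop on an object; "squeeze" is the grip in N (left out, the last holds). Time passes only in rows, so rows that repeat a pose let the fingers close. It gives the time, the measured TCP pose, the force, the opening and the grip force at its end, in the units of the state.
- ctrl.observe(): the state, without advancing time (a new reading comes with each control period).
- ctrl.read_camera(name): name is "scene" or "side" or "wrist"; returns a dict with "image" (384x512x3 uint8, red, green, blue), "fx", "fy", "cx", "cy" (pixels), "dist_coeffs" ([k1, k2, p1, p2, k3] as OpenCV has them; the pictures are not rectified), "position" and "attitude" of the camera in the world. Camera axes: x right, y down, z forward; pixel columns grow to the right and rows downward; lengths in m; the calibration is good to about 2 mm. A picture is of the moment at which its call begins. There is no depth.
- ctrl.finish_job(): hands the job in; it is judged then, once.
Trained networks look in the newest picture that a camera, given by its name, has taken for a name from the list of things; names that differ only in an ending like _2 or _b are one class to them, and where a whole thing is asked for, a point or a joint stands for the part that bears it (a point fixed in the world has none). Each returns a list of dicts, best first, with "p" (0 to 1); they miss things now and then, are a little off and sometimes report something else, mostly with a low value. They report only what shows in the picture. A call takes as long as a camera call.
- ctrl.recognise(name, camera): "box" ([centre column, centre row, width, height] in pixels, round what is visible of it).
The state is a dict: "time": time; "joint_positions": joint angles; "dq": joint speeds; "joint_torque": joint torques, N m; "eef_pos": TCP position; "orientation": TCP orientation; "contact_force": force on the tool from outside, world axes, zero at the start; "torque": the same for the moment, N m; "finger_gap": opening from 0.0 (shut) to 1.0 (fully open); "gripper_force": force on a finger pad.
Only numpy, scipy, OpenCV 4.12 (cv2) and the standard library are available. Lean on these libraries where they do the work, as an engineer would, in place of code of your own. Each camera call takes 0.05 s, during which the arm holds its last target. There are 200 camera calls.

## Working session

There is one attempt and no reset: what is moved stays moved. The work goes in short steps, Python scripts to look and compute and a tool call to move; the robot and the scene stay as the last step left them, time stands still between calls to the robot, and variables do not carry over. Pictures are saved under pics/ and viewed, at most 17 in all, crops included, and the job is handed in when it is done.

Besides the shell and the picture viewer there is one more tool, called after "Call:" as a command line: name --pt "numbers of a row" for each row, then --argument value for the rest. move_arm: Moves the arm, as the interface text tells. Its arguments: {"type":"object","properties":{"steps":{"type":"array","items":{"type":"array","items":{"type":"number"}}},"squeeze":{"type":"number"}},"required":["steps"]}

```bash
mkdir -p pics; cat > h.py <<'E'
import numpy as np, cv2
from scipy.spatial.transform import Rotation as R
from workcell import ctrl
names=['box_base','cover','slab','truffle','heart','disc','square','ribbon_spool','timer','mini_box']
def K(c): return np.array([[c['fx'],0,c['cx']],[0,c['fy'],c['cy']],[0,0,1.]])
def Rc(c):
    a=np.array(c['attitude'],float)
    return a if a.shape==(3,3) else R.from_euler('xyz',a,degrees=True).as_matrix()
def w(c,uv,z):
    "pixel -> world at height z"
    p=cv2.undistortPoints(np.array(uv,float).reshape(-1,1,2),K(c),np.array(c['dist_coeffs'],float)).reshape(-1,2)
    d=np.c_[p,np.ones(len(p))]@Rc(c).T; o=np.array(c['position'],float)
    return o+d*((z-o[2])/d[:,2])[:,None]
def px(c,P):
    Rm=Rc(c).T; o=np.array(c['position'],float)
    return cv2.projectPoints(np.array(P,float).reshape(-1,3),cv2.Rodrigues(Rm)[0],-Rm@o,K(c),np.array(c['dist_coeffs'],float))[0].reshape(-1,2)
def save(c,n): cv2.imwrite('pics/'+n,c['image'][:,:,::-1])
E
python3 - <<'E'
from h import *
print(ctrl.observe())
for cam in ['scene','side','wrist']:
    c=ctrl.read_camera(cam); save(c,cam+'0.png'); print(cam,{k:v for k,v in c.items() if k!='image'})
    if cam!='wrist':
        for n in names:
            print(n,[(round(d['p'],2),[round(x) for x in d['box']],w(c,d['box'][:2],0.015)[0].round(3)[:2]) for d in ctrl.recognise(n,cam)[:2]])
E
```

```text
{'time': 0.0, 'joint_positions': array([ 7.14483217e+01,  1.80043092e+01, -2.75402266e+00,  6.93380453e+01,
       -1.02186654e-03,  9.00001465e+01]), 'dq': array([ 0.00445243,  0.01156862,  0.06747476, -0.03329487, -0.08606813,
        0.02594191]), 'joint_torque': array([ 1.38417636e-04, -5.39589822e+01,  3.39747727e+01,  1.90268504e-02,
        1.82040435e-04, -1.80735682e-06]), 'eef_pos': array([0.1907225 , 0.56828694, 0.23043488]), 'orientation': array([-1.79903623e+02,  1.02211149e-03,  1.61448177e+02]), 'contact_force': array([-0.58680622, -0.39310313,  0.79474323]), 'torque': array([ 0.0257889 , -0.03605356,  0.01384468]), 'gripper_force': 0.0, 'finger_gap': 0.9985558221195069}
scene {'fx': 474.3139801994481, 'fy': 474.3139801994481, 'cx': 256.97575825931574, 'cy': 197.3955816102685, 'dist_coeffs': array([0.01171506, 0.        , 0.        , 0.        , 0.        ]), 'position': array([-0.40460137, -0.7518361 ,  0.7278814 ]), 'attitude': array([-120.24821459,   -0.40097722,  -49.04890445])}
box_base [(0.66, [315, 231, 60, 26], array([ 0.491, -0.186]))]
cover [(0.86, [198, 184,
[... 918 characters left out ...]
b [(0.47, [275, 313, 28, 28], array([ 0.416, -0.335]))]
truffle [(0.48, [292, 202, 8, 8], array([ 0.616, -0.014]))]
heart []
disc []
square [(0.38, [288, 189, 11, 11], array([0.632, 0.044]))]
ribbon_spool [(0.71, [222, 209, 25, 18], array([0.415, 0.033]))]
timer [(0.63, [276, 310, 28, 32], array([ 0.422, -0.33 ]))]
mini_box [(0.58, [179, 141, 24, 24], array([0.388, 0.425]))]
wrist {'fx': 317.94674936235856, 'fy': 317.94674936235856, 'cx': 251.48319038912354, 'cy': 195.1446499545199, 'dist_coeffs': array([0.01241401, 0.        , 0.        , 0.        , 0.        ]), 'position': array([0.11183863, 0.59487474, 0.37409537]), 'attitude': array([ 1.61133411e+02, -4.59581986e-03,  7.14391492e+01])}
```

```bash
python3 - <<'E'
import cv2
a=cv2.imread('pics/side0.png')[110:360,130:400]; b=cv2.imread('pics/scene0.png')[110:310,150:400]
cv2.imwrite('pics/sc.png',cv2.resize(a,(648,600),interpolation=cv2.INTER_CUBIC))
E
```

```text
(no output)
```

View pics/sc.png

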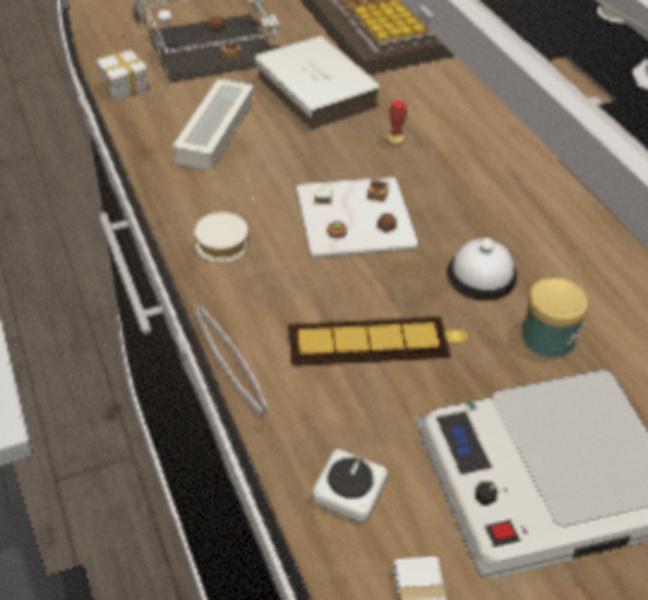

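Call:
move_arm --pt "320 -540 70 0 0 0 1" --pt "320 -540 70 0 0 0 1" --pt "320 -540 70 0 0 0 1" --pt "320 -540 70 0 0 0 1" --pt "320 -540 70 0 0 0 1" --pt "320 -540 70 0 0 0 1" --pt "320 -540 70 0 0 0 1" --pt "320 -540 70 0 0 0 1" --pt "320 -540 70 0 0 0 1" --pt "320 -540 70 0 0 0 1" --pt "320 -540 70 0 0 0 1" --pt "320 -540 70 0 0 0 1"

```text
time: 2.15
eef_pos: [0.4449, 0.1394, 0.2873]
orientation: [180.0, 0.0, 161.4]
contact_force: [0.6, 0.8, 0.2]
finger_gap: 1.001
gripper_force: 0.0
```

Call:
move_arm --pt "75 -110 14 0 0 0.1 1" --pt "75 -110 14 0 0 0.2 1" --pt "75 -110 14 0 0 0.3 1" --pt "75 -110 14 0 0 0.3 1" --pt "75 -110 14 0 0 0.3 1"

```text
time: 2.57
eef_pos: [0.5206, 0.029, 0.3006]
orientation: [-180.0, 0.0, 178.3]
contact_force: [0.0, 1.2, -1.0]
finger_gap: 1.001
gripper_force: 0.0
```

```bash
python3 - <<'E'
from h import *
o=ctrl.observe(); print(o['time'],o['joint_positions'].round(1),o['eef_pos'].round(4),o['orientation'].round(2))
c=ctrl.read_camera('wrist'); save(c,'w1.png'); print(c['position'],c['attitude'])
for n in names:
    print(n,[(round(d['p'],2),[round(x) for x in d['box']],w(c,d['box'][:2],0.015)[0].round(3)[:2]) for d in ctrl.recognise(n,'wrist')[:3]])
E
```

```text
2.5667 [ 3.2  8.3 -6.  75.7 -0.   4.9] [0.5206 0.029  0.3006] [-1.7998e+02  2.0000e-02  1.7834e+02]
[0.43716918 0.03098549 0.44341507] [1.61104392e+02 5.47962588e-03 8.83268761e+01]
box_base [(0.8, [112, 148, 62, 134], array([ 0.512, -0.16 ])), (0.28, [251, 194, 102, 98], array([0.581, 0.026]))]
cover [(0.76, [429, 116, 130, 114], array([0.481, 0.262])), (0.42, [257, 70, 52, 59], array([0.418, 0.038]))]
slab [(0.75, [251, 192, 107, 101], array([0.579, 0.026]))]
truffle [(0.5, [224, 212, 18, 16], array([ 0.609, -0.014]))]
heart [(0.52, [276, 179, 18, 19], array([0.561, 0.061]))]
disc [(0.51, [230, 173, 18, 18], array([ 0.55 , -0.002]))]
square [(0.55, [265, 224, 19, 21], array([0.629, 0.045])), (0.51, [232, 173, 17, 17], array([0.551, 0.   ]))]
ribbon_spool [(0.55, [257, 70, 49, 56], array([0.418, 0.038]))]
timer []
mini_box []
```

View pics/w1.png

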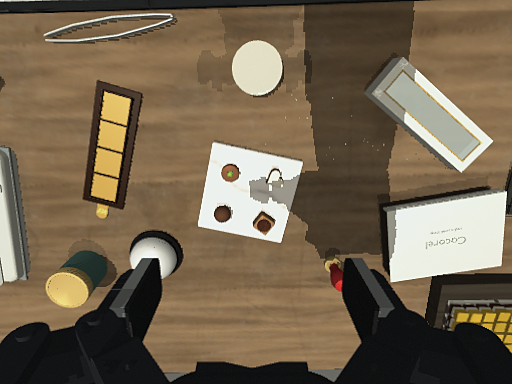

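Call:
move_arm --pt "50 -2 -150 0 0 0 1" --pt "50 -2 -150 0 0 0 1" --pt "50 -2 -150 0 0 0 1" --pt "50 -2 -150 0 0 0 1" --pt "50 -2 -150 0 0 0 1" --pt "50 -2 -150 0 0 0 1"

```text
time: 3.62
eef_pos: [0.5676, 0.0294, 0.1493]
orientation: [-180.0, -0.3, 178.6]
contact_force: [-0.4, -0.3, 0.5]
finger_gap: 1.0
gripper_force: 0.0
```

```bash
python3 - <<'E'
from h import *
c=ctrl.read_camera('wrist'); save(c,'w2.png'); print(ctrl.observe()['eef_pos'],c['position'],c['attitude'])
for n in names:
    print(n,[(round(d['p'],2),[round(x) for x in d['box']],w(c,d['box'][:2],0.015)[0].round(3)[:2]) for d in ctrl.recognise(n,'wrist')[:3]])
im=c['image'][80:280,150:350]
cv2.imwrite('pics/w2c.png',cv2.resize(im,None,fx=3,fy=3,interpolation=cv2.INTER_CUBIC)[:,:,::-1])
E
```

```text
[0.5689164  0.02943914 0.15138592] [0.48489231 0.03089241 0.29245342] [1.61386114e+02 7.09526071e-03 8.86327736e+01]
box_base [(0.85, [38, 123, 74, 216], array([ 0.51 , -0.151])), (0.62, [286, 176, 28, 32], array([0.561, 0.06 ])), (0.15, [206, 228, 25, 27], array([ 0.611, -0.016]))]
cover [(0.78, [473, 60, 78, 118], array([0.468, 0.208]))]
slab [(0.84, [250, 193, 162, 157], array([0.576, 0.028]))]
truffle [(0.63, [206, 230, 24, 28], array([ 0.612, -0.015]))]
heart [(0.82, [286, 174, 33, 32], array([0.559, 0.061]))]
disc [(0.69, [215, 165, 27, 28], array([ 0.549, -0.003]))]
square [(0.84, [268, 243, 35, 38], array([0.628, 0.043]))]
ribbon_spool [(0.55, [260, 20, 80, 40], array([0.435, 0.039]))]
timer []
mini_box []
```

View pics/w2c.png

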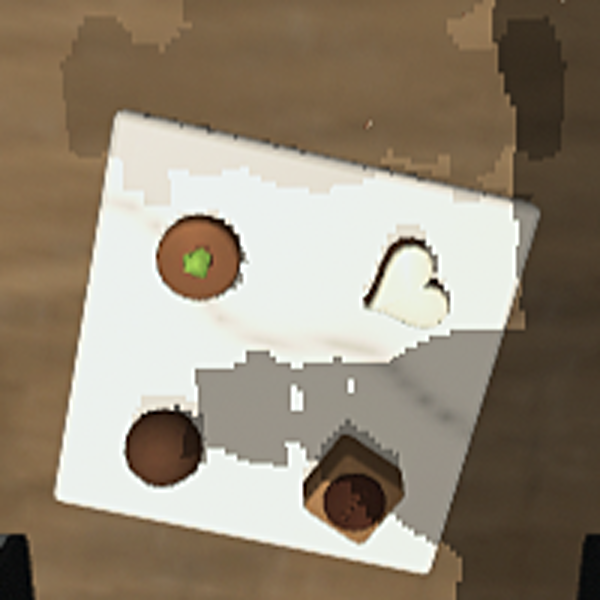

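```bash
cat > fit.py <<'E'
from h import *
from scipy.optimize import least_squares
E
python3 - <<'E'
from fit import *
c=dict(ctrl.read_camera('wrist'))
f=lambda p:np.array(p,float)/3+[150,80]
print('disc',w(c,f([201,257]),.024)[0].round(4))
print('truf',w(c,f([163,447]),.0205)[0].round(4))
h=w(c,f([[370,303],[435,285],[407,241],[447,300],[420,325]]),.024);print('heart tip,notch,..',h.round(4)[:,:2])
s=f([[304,490],[360,543],[403,490]])
def m(p,g): 
    a=p[2];r=np.array([[np.cos(a),-np.sin(a)],[np.sin(a),np.cos(a)]])
    return np.c_[p[:2]+np.array(g)@r.T,np.full(len(g),.028)]
ws=w(c,s,.028);print(ws.round(4))
q=least_squares(lambda p:(px(c,m(p,np.array([[-1,-1],[1,-1],[1,1]])*.012))-s).ravel(),[.63,.043,-.8+np.pi/2]);print('square',q.x[:2].round(4),np.degrees(q.x[2]),abs(q.fun).max(), 'oval',w(c,f([355,502]),.028)[0].round(4))
sl=w(c,f([[118,112],[538,210],[430,573],[57,497]]),.010);print('slab',sl.round(4)[:,:2], sl.mean(0), [np.linalg.norm(sl[i]-sl[i-1]).round(4) for i in range(4)])
# box & cover from the higher picture need that pose
E
```

```text
disc [ 0.5506 -0.0007  0.024 ]
truf [ 0.6123 -0.0166  0.0205]
heart tip,notch,.. [[0.5656 0.0483]
 [0.5606 0.0673]
 [0.5473 0.059 ]
 [0.5653 0.071 ]
 [0.5728 0.0631]]
[[0.6245 0.0274 0.028 ]
 [0.6437 0.0447 0.028 ]
 [0.6252 0.0582 0.028 ]]
square [0.6255 0.0433] 45.95176286653348 2.265510891331246 oval [0.6291 0.0432 0.028 ]
slab [[ 0.5103 -0.0238]
 [ 0.542   0.0996]
 [ 0.6666  0.0696]
 [ 0.6345 -0.055 ]] [0.58833284 0.02260672 0.01      ] [np.float64(0.128), np.float64(0.1274), np.float64(0.1282), np.float64(0.1286)]
```

```bash
python3 - <<'E'
from fit import *
c=dict(ctrl.read_camera('wrist'))
c['position']=np.array([0.43716918,0.03098549,0.44341507]);c['attitude']=np.array([161.104392,0.0054796,88.3268761])
im=cv2.imread('pics/w1.png');hsv=cv2.cvtColor(im,cv2.COLOR_BGR2HSV)
def blob(mask,x0,y0,x1,y1,z):
    m=np.zeros_like(mask);m[y0:y1,x0:x1]=mask[y0:y1,x0:x1]
    n,l,s,ce=cv2.connectedComponentsWithStats(m)
    out=[]
    for i in range(1,n):
        if s[i,4]>60:
            ct=cv2.findContours((l==i).astype('uint8'),cv2.RETR_EXTERNAL,cv2.CHAIN_APPROX_NONE)[0][0].reshape(-1,2)
            P=w(c,ct,z)[:,:2]*1000
            r=cv2.minAreaRect(P.astype('float32')); out.append((s[i,4],np.round(r[0],1),np.round(r[1],1),round(r[2],1), np.round(cv2.boxPoints(r)).astype(int).tolist()))
    return out
gold=cv2.inRange(hsv,(15,90,120),(32,255,255))
for o in blob(gold,75,75,150,222,.006):print('gold',o)
dark=(hsv[:,:,2]<75).astype('uint8')*255
plate=cv2.morphologyEx(cv2.bitwise_or(gold,dark),cv2.MORPH_CLOSE,np.ones((3,3)))
for o in blob(plate,75,75,150,209,.004):print('plate',o)
corn=np.array([[371,93],[402,57],[491,142],[463,170]])
print('cover top corners',w(c,corn,.03).round(4)[:,:2])
white=((hsv[:,:,1]<45)&(hsv[:,:,2]>110)).astype('uint8')*255
for o in blob(white,360,45,500,175,.030):print('white',o)
E
python3 -c "
import cv2
a=cv2.imread('pics/w1.png')[40:190,350:510];b=cv2.imread('pics/w1.png')[70:220,60:160]
import numpy as np
cv2.imwrite('pics/w1c.png',cv2.resize(np.hstack([a,b]),None,fx=3,fy=3,interpolation=cv2.INTER_CUBIC))"
```

```text
gold (np.int32(5048), array([ 520.8, -164.4]), array([105.5, 222.5]), 78.9, [[402, -195], [620, -237], [640, -134], [422, -91]])
gold (np.int32(752), array([ 459.8, -150.6]), array([35.5, 36.5]), 71.7, [[437, -162], [472, -173], [483, -140], [448, -128]])
gold (np.int32(682), array([ 496.2, -162.1]), array([35.3, 35.6]), 72.1, [[474, -173], [508, -184], [519, -151], [485, -140]])
gold (np.int32(629), array([ 532.5, -173.7]), array([35.3, 35.7]), 72.3, [[510, -185], [544, -196], [555, -162], [521, -151]])
gold (np.int32(571), array([ 568.6, -185.1]), array([35.2, 35.1]), 71.9, [[546, -196], [580, -207], [591, -174], [557, -163]])
plate (np.int32(9618), array([ 509.9, -167.6]), array([108.2, 196.3]), 82.3, [[405, -208], [600, -234], [614, -127], [420, -101]])
cover top corners [[0.4497 0.1782]
 [0.41   0.2111]
 [0.5151 0.338 ]
 [0.5515 0.3092]]
white (np.int32(2629), array([482.1, 259.1]), array([166.5,  53.4]), 51.1, [[409, 211], [451, 178], [555, 307], [514, 341]])
white (np.int32(2603), array([481.3, 259.2]), array([140.8,  28.5]), 51.0, [[426, 213], [448, 196], [537, 305], [515, 323]])
```

View pics/w1c.png

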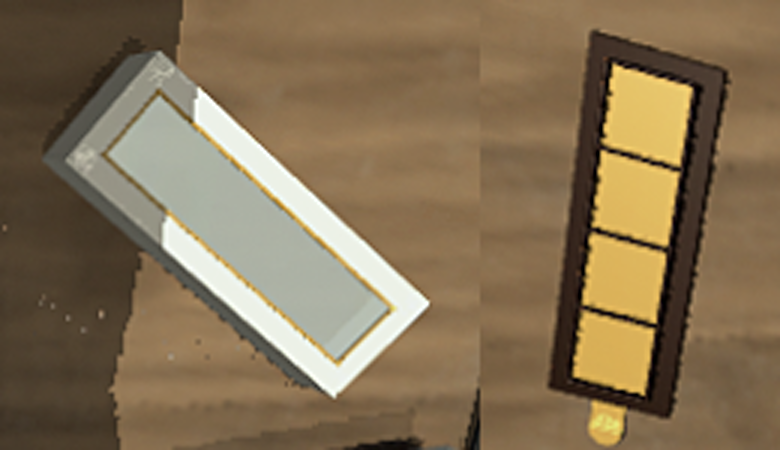

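Call:
move_arm --pt "43 -46 -80 0 0 -0.12 0.5" --pt "43 -46 -80 0 0 -0.24 0.5" --pt "43 -46 -80 0 0 -0.283 0.5" --pt "43 -46 -80 0 0 -0.283 0.5" --pt "43 -46 -80 0 0 -0.283 0.5" --pt "43 -46 -110 0 0 -0.283 0.5" --pt "43 -46 -136 0 0 -0.283 0.5" --pt "43 -46 -136 0 0 -0.283 0.5" --pt "43 -46 -136 0 0 -0.283 0.5" --squeeze 25

```text
time: 5.02
eef_pos: [0.6111, -0.016, 0.0152]
orientation: [-180.0, -0.1, 162.5]
contact_force: [0.4, -0.3, 0.7]
finger_gap: 0.5
gripper_force: 0.0
```

```bash
python3 - <<'E'
from h import *
c=ctrl.read_camera('wrist');o=ctrl.observe();print(o['eef_pos'],o['orientation'],o['finger_gap'],o['contact_force'])
cv2.imwrite('pics/w3.png',c['image'][100:384,60:460,::-1])
E
```

```text
[ 0.61257393 -0.01608574  0.01639463] [1.79979228e+02 4.64190137e-02 1.62499133e+02] 0.4978335721767681 [-0.4465371   0.93127277  1.02630272]
```

View pics/w3.png

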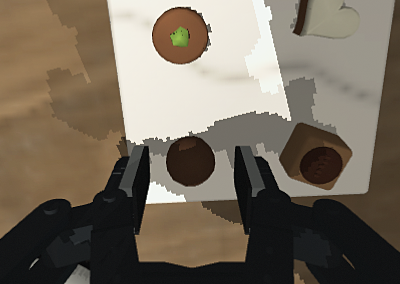

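Call:
move_arm --pt "0 0 0 0 0 0 0.1" --pt "0 0 0 0 0 0 0.1" --pt "0 0 0 0 0 0 0.1" --pt "0 0 0 0 0 0 0.1" --pt "0 0 0 0 0 0 0.1" --pt "0 0 20 0 0 0 0.1" --pt "0 0 50 0 0 0 0.1" --pt "-43 -169 50 0 0 0 0.1" --pt "-43 -169 50 0 0 0 0.1" --pt "-43 -169 50 0 0 0 0.1" --pt "-43 -169 50 0 0 0 0.1" --pt "-43 -169 50 0 0 0 0.1" --squeeze 25

```text
time: 6.07
eef_pos: [0.5685, -0.1914, 0.0664]
orientation: [-179.8, 0.2, 162.1]
contact_force: [0.1, 0.0, 0.6]
finger_gap: 0.253
gripper_force: 24.6
```

```bash
python3 - <<'E'
from h import *
c=ctrl.read_camera('wrist');o=ctrl.observe();print(o['eef_pos'],o['orientation'],o['finger_gap'],o['gripper_force'])
cv2.imwrite('pics/w4.png',c['image'][100:384,60:460,::-1])
E
```

```text
[ 0.5687965  -0.19028939  0.06628051] [-1.79912614e+02  1.39508056e-01  1.62116933e+02] 0.25422635830990864 24.648682065017056
```

View pics/w4.png

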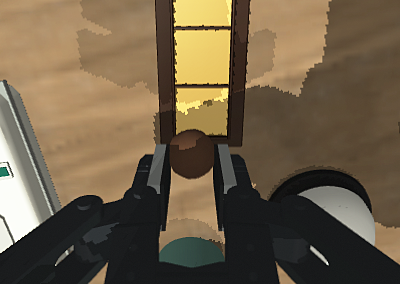

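```bash
python3 - <<'E'
from h import *
c=ctrl.read_camera('wrist');o=ctrl.observe();p=o['eef_pos'];Rm=R.from_euler('xyz',o['orientation'],degrees=True).as_matrix()
im=cv2.cvtColor(c['image'],cv2.COLOR_RGB2HSV)
for dx in(-8,-4,0,4,8):
  for dz in (-8,-4,0,4): print(dx,dz,px(c,p+Rm@[dx/1e3,0,dz/1e3])[0].round(1),end=' ')
  print()
# silhouettes of a ball at offset
t=np.linspace(0,6.28,40)
for dx,dz in((0,-4),(6,-4),(0,2),(-6,-4)):
  P=[];
  for a in np.linspace(-1.5,1.5,15): P+=[[.0125*np.cos(a)*np.cos(b),.0125*np.cos(a)*np.sin(b),.0105*np.sin(a)] for b in t]
  q=px(c,p+Rm@[dx/1e3,0,dz/1e3]+np.array(P));print(dx,dz,q.min(0).round(),q.max(0).round())
E
```

```text
-8 -8 [257.3 281.2] -8 -4 [257.2 276.7] -8 0 [257.1 272.3] -8 4 [257.  268.1] 
-4 -8 [257.4 274.2] -4 -4 [257.2 269.8] -4 0 [257.1 265.5] -4 4 [257.  261.5] 
0 -8 [257.4 267.1] 0 -4 [257.3 262.8] 0 0 [257.2 258.6] 0 4 [257.  254.7] 
4 -8 [257.4 259.8] 4 -4 [257.3 255.7] 4 0 [257.2 251.7] 4 4 [257.1 247.9] 
8 -8 [257.5 252.5] 8 -4 [257.3 248.4] 8 0 [257.2 244.6] 8 4 [257.1 240.9] 
0 -4 [232. 238.] [282. 287.]
6 -4 [232. 227.] [283. 277.]
0 2 [233. 233.] [281. 281.]
-6 -4 [232. 249.] [282. 298.]
```

Call:
move_arm --pt "0 0 0 0 0 0 0.1" --pt "0 0 0 0 0 0 0.1" --pt "0 0 0 0 0 0 0.1"

```text
time: 6.42
eef_pos: [0.5698, -0.1841, 0.065]
orientation: [180.0, 0.0, 162.5]
contact_force: [0.3, -0.4, -0.8]
finger_gap: 0.253
gripper_force: 24.6
```

```bash
python3 - <<'E'
from h import *
c=ctrl.read_camera('wrist');o=ctrl.observe();p=o['eef_pos'];Rm=R.from_euler('xyz',o['orientation'],degrees=True).as_matrix()
print(p,[ (d['p'],d['box']) for d in ctrl.recognise('truffle','wrist')])
for dx,dz in((0,-4),(0,0),(4,-4)):print(dx,dz,px(c,p+Rm@[dx/1e3,0,dz/1e3])[0])
hsv=cv2.cvtColor(c['image'],cv2.COLOR_RGB2HSV);m=cv2.inRange(hsv,(15,90,100),(32,255,255))
n,l,s,_=cv2.connectedComponentsWithStats(m)
for i in range(1,n):
  if s[i,4]>800:
    ct=np.argwhere(l==i)[:,::-1].astype(float);r=cv2.minAreaRect((w(c,ct,.006)[:,:2]*1000).astype('float32'));print(s[i],np.round(r[0],1),np.round(r[1],1),r[2])
E
```

```text
[ 0.56976279 -0.18416054  0.0648496 ] [(0.76, [253.2, 254.6, 44.3, 52.3])]
0 -4 [252.31149487 263.11416191]
0 0 [252.29058111 258.98413741]
4 -4 [252.31669789 256.00023533]
[    0     0   215   315 50785] [ 518.5 -269.7] [138.1 209.8] 73.5975570678711
[ 218    0   66   63 3938] [ 462.3 -151.2] [36.2 31.5] 72.54134368896484
[  295     0   217   198 27244] [528.8 -79.8] [118.5 115. ] 72.26610565185547
[ 220   65   62   64 3688] [ 496.2 -162. ] [36.  36.4] 72.53518676757812
[ 222  131   58   56 3025] [ 532.5 -173.5] [36.  36.1] 72.52999114990234
[ 224  190   54   48 2237] [ 568.9 -185. ] [35.8 34.7] 72.52371215820312
[ 424  243   88  141 5199] [709.1 -53.6] [ 65.5 133.3] 86.859619140625
[ 219  267   66   91 3396] [ 647.7 -203.1] [53.8 80.2] 62.87217712402344
```

Call:
move_arm --pt "2.5 -1.5 -25 0 0 0 0.1" --pt "2.5 -1.5 -45 0 0 0 0.1" --pt "2.5 -1.5 -53 0 0 0 0.1" --pt "2.5 -1.5 -53 0 0 0 0.1" --pt "2.5 -1.5 -53 0 0 0 0.1"

```text
time: 6.93
eef_pos: [0.5716, -0.1864, 0.0115]
orientation: [180.0, -0.1, 162.5]
contact_force: [-0.3, 0.2, 0.2]
finger_gap: 0.253
gripper_force: 27.2
```

Call:
move_arm --pt "0 0 0 0 0 0 0.5" --pt "0 0 0 0 0 0 0.5" --pt "0 0 0 0 0 0 0.5" --pt "0 0 40 0 0 0 0.5" --pt "0 0 80 0 0 0 0.5" --pt "0 0 80 0 0 0 0.5" --pt "0 0 80 0 0 0 0.5"

```text
time: 7.52
eef_pos: [0.5743, -0.188, 0.095]
orientation: [-180.0, 0.4, 162.4]
contact_force: [-0.5, -0.2, -0.2]
finger_gap: 0.5
gripper_force: 0.0
```

```bash
cat >> h.py <<'E'
def chk(name,z,cam='wrist'):
    c=ctrl.read_camera(cam); print(name,[(round(d['p'],2),[round(x,1) for x in d['box']],(w(c,d['box'][:2],z)[0]*1000).round(1)[:2]) for d in ctrl.recognise(name,cam)[:3]]); return c
def st():
    o=ctrl.observe(); print(round(o['time'],2),(o['eef_pos']*1000).round(1),o['orientation'].round(1),round(o['finger_gap'],3),round(o['gripper_force'],1),o['joint_positions'].round(0))
E
python3 - <<'E'
from h import *
st();c=chk('truffle',.0155)
save(c,'w5.png')
E
```

```text
7.52 [ 574.3 -188.    95. ] [-180.     0.4  162.4] 0.5 0.0 [-18.  23. -14.  53.   0.  -1.]
truffle [(0.71, [252.9, 192.6, 34.1, 33.9], array([ 566.1, -184.8]))]
```

View pics/w5.png

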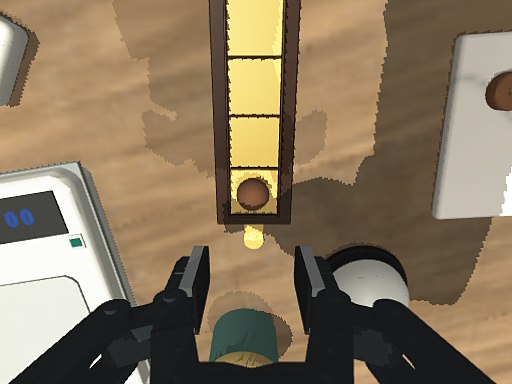

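Call:
move_arm --pt "-23 185 20 0 0 0 0.5" --pt "-23 185 20 0 0 0 0.5" --pt "-23 185 20 0 0 0 0.5" --pt "-23 185 20 0 0 0 0.5" --pt "-23 185 20 0 0 0 0.5" --pt "-23 185 20 0 0 0 0.5" --pt "-23 185 20 0 0 0 0.5" --pt "-23 185 20 0 0 0 0.5" --pt "-23 185 20 0 0 0 0.5" --pt "-23 185 20 0 0 0 0.5"

```text
time: 8.45
eef_pos: [0.5485, -0.0034, 0.1111]
orientation: [-180.0, -0.0, 162.3]
contact_force: [0.0, -0.4, -0.7]
finger_gap: 0.5
gripper_force: 0.0
```

```bash
python3 - <<'E'
from h import *
st();c=chk('disc',.017);chk('heart',.017);chk('square',.019);c=chk('truffle',.0155);st()
save(c,'w6.png')
E
```

```text
8.45 [548.5  -3.4 111.1] [-180.    -0.   162.3] 0.5 0.0 [ -0.  17. -20.  53.  -0.  17.]
disc [(0.64, [335.7, 188.1, 34.8, 32.1], array([560.5,  61.3])), (0.57, [252.4, 197.9, 32.7, 31.8], array([548.5,  -3.1]))]
heart [(0.82, [334.9, 185.8, 35.8, 34.8], array([558.8,  61.4]))]
square [(0.89, [335.6, 266.6, 35.5, 41.5], array([628.3,  46. ]))]
truffle [(0.68, [60.0, 274.6, 32.1, 31.5], array([ 566.1, -182.1]))]
8.85 [548.8  -2.4 111.8] [180.    0.  162.4] 0.501 0.0 [ -0.  17. -20.  53.  -0.  17.]
```

View pics/w6.png

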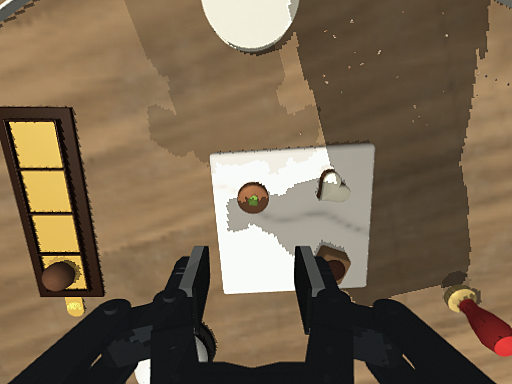

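Call:
move_arm --pt "0 0 -40 0 0 0 0.5" --pt "0 0 -80 0 0 0 0.5" --pt "0 0 -97 0 0 0 0.5" --pt "0 0 -97 0 0 0 0.5" --pt "0 0 -97 0 0 0 0.5" --pt "0 0 -97 0 0 0 0.1" --pt "0 0 -97 0 0 0 0.1" --pt "0 0 -97 0 0 0 0.1" --pt "0 0 -97 0 0 0 0.1" --pt "0 0 -97 0 0 0 0.1" --pt "0 0 -60 0 0 0 0.1" --pt "0 0 -47 0 0 0 0.1"

```text
time: 9.85
eef_pos: [0.5501, -0.0022, 0.068]
orientation: [179.9, 0.2, 162.4]
contact_force: [2.0, 0.6, -0.1]
finger_gap: 0.251
gripper_force: 24.5
```

Call:
move_arm --pt "-52 -159 0 0 0 0 0.1" --pt "-52 -159 0 0 0 0 0.1" --pt "-52 -159 0 0 0 0 0.1" --pt "-52 -159 0 0 0 0 0.1" --pt "-52 -159 0 0 0 0 0.1" --pt "-52 -159 0 0 0 0 0.1" --pt "-52 -159 0 0 0 0 0.1" --pt "-52 -159 0 0 0 0 0.1"

```text
time: 10.52
eef_pos: [0.4973, -0.1604, 0.065]
orientation: [180.0, 0.0, 162.5]
contact_force: [-0.4, 0.0, -0.3]
finger_gap: 0.253
gripper_force: 24.5
```

```bash
python3 - <<'E'
from h import *
st();c=chk('disc',.065)
o=ctrl.observe();p=o['eef_pos'];Rm=R.from_euler('xyz',o['orientation'],degrees=True).as_matrix()
for dx,dz in((0,-2),(0,2),(4,-2)):print(dx,dz,px(c,p+Rm@[dx/1e3,0,dz/1e3])[0])
cv2.imwrite('pics/w7.png',c['image'][100:384,60:460,::-1])
E
```

```text
10.52 [ 497.3 -160.4   65. ] [180.    0.  162.5] 0.253 24.5 [-18.  17. -27.  46.   0.  -0.]
disc [(0.64, [252.6, 255.2, 44.8, 48.4], array([ 495.2, -159.6]))]
0 -2 [253.07813826 260.74562167]
0 2 [253.03892007 256.71834616]
4 -2 [253.08199011 253.70190107]
```

View pics/w7.png

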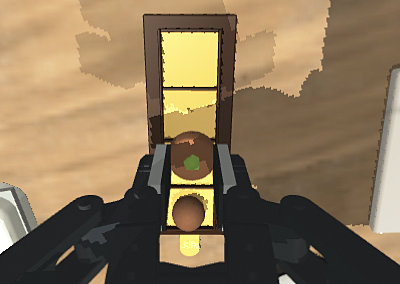

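Call:
move_arm --pt "1 -2.2 -30 0 0 0 0.1" --pt "1 -2.2 -48 0 0 0 0.1" --pt "1 -2.2 -54.5 0 0 0 0.1" --pt "1 -2.2 -54.5 0 0 0 0.1" --pt "1 -2.2 -54.5 0 0 0 0.1" --pt "1 -2.2 -54.5 0 0 0 0.45" --pt "1 -2.2 -54.5 0 0 0 0.45" --pt "1 -2.2 -54.5 0 0 0 0.45" --pt "1 -2.2 -30 0 0 0 0.45" --pt "1 -2.2 10 0 0 0 0.5" --pt "1 -2.2 40 0 0 0 0.5"

```text
time: 11.53
eef_pos: [0.4974, -0.1633, 0.1064]
orientation: [-180.0, -0.0, 162.4]
contact_force: [0.9, -0.3, 0.1]
finger_gap: 0.5
gripper_force: 0.0
```

Call:
move_arm --pt "41.7 71 5 0 0 -0.12 0.5" --pt "128 206 5 0 0 -0.24 0.5" --pt "128 206 5 0 0 -0.36 0.5" --pt "128 206 5 0 0 -0.46 0.5" --pt "128 206 5 0 0 -0.46 0.5" --pt "128 206 5 0 0 -0.46 0.5" --pt "128 206 5 0 0 -0.46 0.5" --pt "128 206 5 0 0 -0.46 0.5" --pt "128 206 5 0 0 -0.46 0.5" --pt "128 206 5 0 0 -0.46 0.5" --pt "128 206 5 0 0 -0.46 0.5"

```text
time: 12.45
eef_pos: [0.625, 0.0413, 0.1098]
orientation: [-180.0, -0.0, 136.0]
contact_force: [-0.5, -1.4, -0.0]
finger_gap: 0.499
gripper_force: 0.0
```

```bash
python3 - <<'E'
from h import *
st();c=chk('square',.019);chk('disc',.012);chk('truffle',.0155);st()
cv2.imwrite('pics/w8.png',c['image'][100:384,60:460,::-1])
E
```

```text
12.45 [625.   41.3 109.8] [-180.   -0.  136.] 0.499 0.0 [ 4. 25. -9. 56. -0. 48.]
square [(0.98, [254.8, 198.2, 33.7, 39.1], array([625.9,  43.4]))]
disc []
truffle [(0.71, [28.6, 316.6, 34.5, 29.9], array([ 567.6, -181.4]))]
12.75 [625.6  42.1 109.9] [180.   0. 136.] 0.5 0.0 [ 4. 25. -9. 56.  0. 48.]
```

View pics/w8.png

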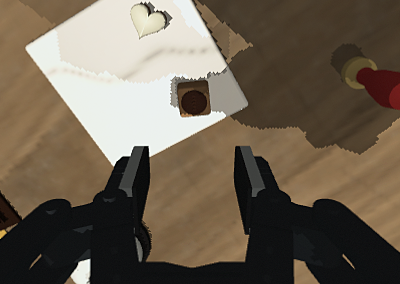

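Call:
move_arm --pt "0 1 -40 0 0 0 0.5" --pt "0 1 -78 0 0 0 0.5" --pt "0 1 -95 0 0 0 0.5" --pt "0 1 -95 0 0 0 0.5" --pt "0 1 -95 0 0 0 0.5" --pt "0 1 -95 0 0 0 0.1" --pt "0 1 -95 0 0 0 0.1" --pt "0 1 -95 0 0 0 0.1" --pt "0 1 -95 0 0 0 0.1" --pt "0 1 -95 0 0 0 0.1" --pt "0 1 -60 0 0 0 0.1" --pt "0 1 -35 0 0 0 0.1"

```text
time: 13.75
eef_pos: [0.6249, 0.0436, 0.0756]
orientation: [-179.9, -0.1, 136.1]
contact_force: [0.9, 0.2, 0.6]
finger_gap: 0.273
gripper_force: 24.3
```

Call:
move_arm --pt "-166 -193 0 0 0 0.12 0.1" --pt "-166 -193 0 0 0 0.24 0.1" --pt "-166 -193 0 0 0 0.36 0.1" --pt "-166 -193 0 0 0 0.462 0.1" --pt "-166 -193 0 0 0 0.462 0.1" --pt "-166 -193 0 0 0 0.462 0.1" --pt "-166 -193 0 0 0 0.462 0.1" --pt "-166 -193 0 0 0 0.462 0.1" --pt "-166 -193 0 0 0 0.462 0.1" --pt "-166 -193 0 0 0 0.462 0.1" --pt "-166 -193 0 0 0 0.462 0.1"

```text
time: 14.67
eef_pos: [0.461, -0.1485, 0.0749]
orientation: [180.0, 0.0, 162.6]
contact_force: [0.2, 0.5, 0.2]
finger_gap: 0.27
gripper_force: 24.4
```

```bash
python3 - <<'E'
from h import *
st();c=chk('square',.08)
o=ctrl.observe();p=o['eef_pos'];Rm=R.from_euler('xyz',o['orientation'],degrees=True).as_matrix()
for dx,dz in((0,-4),(4,-4)):print(dx,dz,px(c,p+Rm@[dx/1e3,0,dz/1e3])[0])
cv2.imwrite('pics/w9.png',c['image'][100:384,60:460,::-1])
E
```

```text
14.67 [ 461.  -148.5   74.9] [180.    0.  162.6] 0.27 24.4 [-18.  13. -31.  46.   0.  -1.]
square [(0.87, [252.6, 260.3, 49.5, 59.2], array([ 458.8, -147.7])), (0.49, [249.0, 344.1, 33.0, 33.9], array([ 507.5, -165. ]))]
0 -4 [252.2034422  262.40212242]
4 -4 [252.2078195  255.28504509]
```

View pics/w9.png

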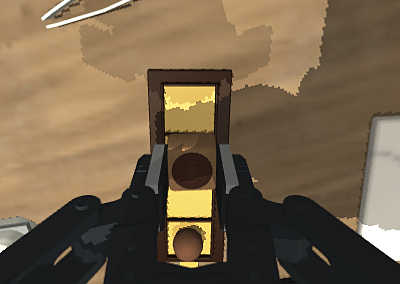

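```bash
python3 - <<'E'
from h import *
c=chk('truffle',.0155);chk('disc',.012)
for n,p in dict(sq=(459.8,-150.6,5),di=(496.2,-162,5),he=(532.5,-173.7,5),tr=(568.7,-185,5)).items(): print(n,px(c,np.array(p)/1e3)[0]-[60,100])
for cam in('scene','side'):
    for n,z in(('disc',.012),('truffle',.0155),('heart',.017)): chk(n,z,cam)
E
```

```text
truffle [(0.88, [249.8, 345.0, 30.6, 33.3], array([ 567.1, -183.6]))]
disc []
sq [188.93211796 108.99528944]
di [189.03440759 156.07039344]
he [188.72719858 198.62307633]
tr [188.86971272 237.12126904]
disc [(0.49, [309.6, 227.4, 10.8, 9.5], array([ 498.8, -163.1]))]
truffle [(0.56, [331.3, 218.9, 10.2, 5.7], array([ 568.9, -186.4]))]
heart [(0.4, [263.4, 191.0, 7.3, 8.6], array([561.6,  54.1]))]
disc [(0.37, [276.0, 251.1, 6.4, 7.1], array([ 494.8, -166.8]))]
truffle [(0.47, [306.3, 246.8, 9.2, 9.3], array([ 572.6, -185. ]))]
heart []
```

Call:
move_arm --pt "0 -2.5 -35 0 0 0 0.1" --pt "0 -2.5 -58 0 0 0 0.1" --pt "0 -2.5 -64.5 0 0 0 0.1" --pt "0 -2.5 -64.5 0 0 0 0.1" --pt "0 -2.5 -64.5 0 0 0 0.1" --pt "0 -2.5 -64.5 0 0 0 0.45" --pt "0 -2.5 -64.5 0 0 0 0.45" --pt "0 -2.5 -64.5 0 0 0 0.45" --pt "0 -2.5 -40 0 0 0 0.45" --pt "0 -2.5 0 0 0 0 0.5" --pt "0 -2.5 35 0 0 0 0.5"

```text
time: 16.48
eef_pos: [0.4587, -0.1515, 0.1108]
orientation: [180.0, -0.1, 162.5]
contact_force: [1.3, -0.5, 0.3]
finger_gap: 0.501
gripper_force: 0.0
```

Call:
move_arm --pt "99 215 0 0 0 -0.12 0.5" --pt "99 215 0 0 0 -0.24 0.5" --pt "99 215 0 0 0 -0.36 0.5" --pt "99 215 0 0 0 -0.48 0.5" --pt "99 215 0 0 0 -0.6 0.5" --pt "99 215 0 0 0 -0.72 0.5" --pt "99 215 0 0 0 -0.84 0.5" --pt "99 215 0 0 0 -0.96 0.5" --pt "99 215 0 0 0 -1.0 0.5" --pt "99 215 0 0 0 -1.0 0.5" --pt "99 215 0 0 0 -1.0 0.5" --pt "99 215 0 0 0 -1.0 0.5"

```text
time: 17.48
eef_pos: [0.5587, 0.0629, 0.1098]
orientation: [180.0, 0.0, 105.3]
contact_force: [-0.4, -0.9, 0.4]
finger_gap: 0.503
gripper_force: 0.0
```

```bash
python3 - <<'E'
from h import *
st();c=chk('heart',.024);chk('square',.016);chk('disc',.012);chk('truffle',.0155);st()
o=ctrl.observe();p=o['eef_pos'];print(px(c,[p[0],p[1],.024]))
cv2.imwrite('pics/w10.png',cv2.resize(c['image'][130:280,160:360,::-1],None,fx=4,fy=4,interpolation=cv2.INTER_CUBIC))
E
```

```text
17.48 [558.7  62.9 109.8] [180.    0.  105.3] 0.503 0.0 [  6.  18. -19.  53.  -0.  81.]
heart [(0.71, [253.6, 205.2, 35.4, 34.2], array([561. ,  60.1]))]
square [(0.43, [272.9, 233.8, 199.4, 185.5], array([583.8,  37.1]))]
disc [(0.67, [136.7, 376.0, 23.2, 13.4], array([ 498.7, -148.1]))]
truffle []
17.88 [558.7  63.  109.7] [180.   -0.  105.2] 0.5 0.0 [  6.  18. -19.  53.   0.  81.]
[[251.79087613 201.04974837]]
```

View pics/w10.png

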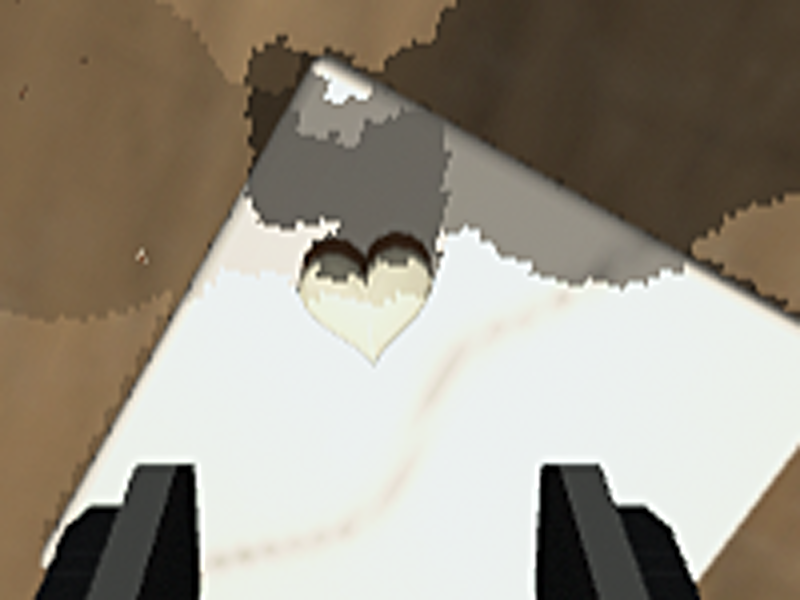

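Call:
move_arm --pt "0 0 -40 0 0 0 0.5" --pt "0 0 -78 0 0 0 0.5" --pt "0 0 -95 0 0 0 0.5" --pt "0 0 -95 0 0 0 0.5" --pt "0 0 -95 0 0 0 0.5" --pt "0 0 -95 0 0 0 0.1" --pt "0 0 -95 0 0 0 0.1" --pt "0 0 -95 0 0 0 0.1" --pt "0 0 -95 0 0 0 0.1" --pt "0 0 -95 0 0 0 0.1" --pt "0 0 -65 0 0 0 0.1" --pt "0 0 -35 0 0 0 0.1"

```text
time: 18.88
eef_pos: [0.557, 0.0629, 0.0744]
orientation: [-179.8, -0.0, 105.2]
contact_force: [1.8, -0.1, -0.1]
finger_gap: 0.281
gripper_force: 24.8
```

Call:
move_arm --pt "-31 -235 0 0 0 0.12 0.1" --pt "-31 -235 0 0 0 0.24 0.1" --pt "-31 -235 0 0 0 0.36 0.1" --pt "-31 -235 0 0 0 0.48 0.1" --pt "-31 -235 0 0 0 0.6 0.1" --pt "-31 -235 0 0 0 0.72 0.1" --pt "-31 -235 0 0 0 0.84 0.1" --pt "-31 -235 0 0 0 0.96 0.1" --pt "-31 -235 0 0 0 1.0 0.1" --pt "-31 -235 0 0 0 1.0 0.1" --pt "-31 -235 0 0 0 1.0 0.1" --pt "-31 -235 0 0 0 1.0 0.1"

```text
time: 19.88
eef_pos: [0.5279, -0.1717, 0.075]
orientation: [-180.0, 0.0, 162.5]
contact_force: [-1.0, -0.5, -0.2]
finger_gap: 0.281
gripper_force: 24.8
```

```bash
python3 - <<'E'
from h import *
st();c=chk('heart',.084);chk('square',.016);chk('disc',.012);c=chk('truffle',.0155)
o=ctrl.observe();p=o['eef_pos'];Rm=R.from_euler('xyz',o['orientation'],degrees=True).as_matrix()
st()
for dx,dz in((0,-9),(-4,-9),(-8,-9)):print(dx,dz,px(c,p+Rm@[dx/1e3,0,dz/1e3])[0]-[60,100])
cv2.imwrite('pics/w11.png',c['image'][100:384,60:460,::-1])
E
```

```text
19.88 [ 527.9 -171.7   75. ] [-180.     0.   162.5] 0.281 24.8 [-18.  20. -22.  48.  -0.  -0.]
heart [(0.6, [253.9, 268.5, 50.5, 48.2], array([ 528., -171.]))]
square [(0.84, [249.6, 106.8, 41.8, 38.1], array([ 459.3, -151.7]))]
disc [(0.76, [252.4, 167.6, 39.1, 36.5], array([ 497. , -161.8]))]
truffle []
20.28 [ 527.8 -171.7   74.7] [-180.    -0.   162.5] 0.287 24.8 [-18.  20. -22.  48.  -0.  -1.]
0 -9 [192.3007183  168.68986689]
-4 -9 [192.29571856 175.86358071]
-8 -9 [192.29081023 182.92138353]
```

View pics/w11.png

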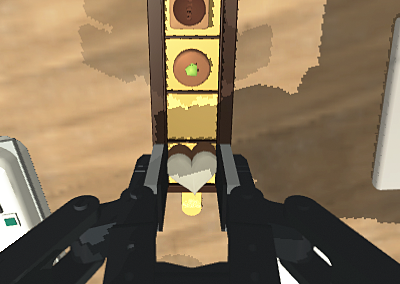

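Call:
move_arm --pt "3 -1.5 -35 0 0 0 0.1" --pt "3 -1.5 -58 0 0 0 0.1" --pt "3 -1.5 -64.5 0 0 0 0.1" --pt "3 -1.5 -64.5 0 0 0 0.1" --pt "3 -1.5 -64.5 0 0 0 0.1" --pt "3 -1.5 -64.5 0 0 0 0.45" --pt "3 -1.5 -64.5 0 0 0 0.45" --pt "3 -1.5 -64.5 0 0 0 0.45" --pt "3 -1.5 -40 0 0 0 0.45" --pt "3 -1.5 0 0 0 0 0.5" --pt "3 -1.5 35 0 0 0 0.5"

```text
time: 21.2
eef_pos: [0.5297, -0.1731, 0.1105]
orientation: [180.0, -0.1, 162.5]
contact_force: [1.7, -0.7, 0.1]
finger_gap: 0.504
gripper_force: 0.0
```

Call:
move_arm --pt "-20 50 40 0 0 0 1" --pt "-20 50 40 0 0 0 1" --pt "-20 50 40 0 0 0 1" --pt "-20 50 40 0 0 0 1" --pt "-20 50 40 0 0 0 1"

```text
time: 21.62
eef_pos: [0.5108, -0.1236, 0.1494]
orientation: [-180.0, 0.0, 162.6]
contact_force: [0.2, -0.3, -0.5]
finger_gap: 1.0
gripper_force: 0.0
```

```bash
python3 - <<'E'
from h import *
st();c=chk('heart',.012);chk('square',.016);chk('disc',.012);c=chk('truffle',.0155);c=chk('cover',.03)
st()
cv2.imwrite('pics/w12.png',c['image'][:,:400,::-1])
E
```

```text
21.62 [ 510.8 -123.6  149.4] [-180.     0.   162.6] 1.0 0.0 [-14.  13. -21.  57.  -0.   4.]
heart [(0.87, [209.1, 222.0, 31.0, 26.0], array([ 536.3, -174.8]))]
square [(0.83, [203.4, 138.9, 33.1, 30.6], array([ 459. , -151.7]))]
disc [(0.94, [206.8, 182.9, 29.3, 27.7], array([ 497.9, -163.4])), (0.33, [209.3, 198.8, 66.8, 185.8], array([ 513.1, -166.5]))]
truffle [(0.95, [210.4, 255.3, 25.7, 26.7], array([ 567.9, -184.6]))]
cover []
22.12 [ 510.6 -123.5  149.4] [-180.    -0.   162.5] 0.999 0.0 [-14.  13. -21.  57.  -0.   4.]
```

View pics/w12.png

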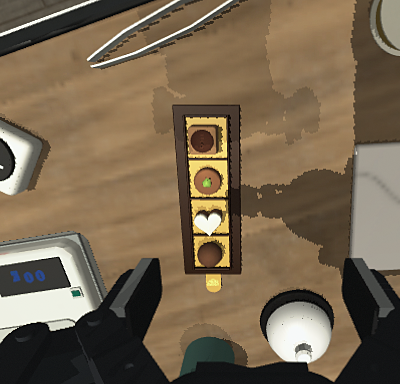

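Call:
move_arm --pt "-29 382 0 0 0 0.12 1" --pt "-29 382 0 0 0 0.24 1" --pt "-29 382 0 0 0 0.36 1" --pt "-29 382 0 0 0 0.48 1" --pt "-29 382 0 0 0 0.6 1" --pt "-29 382 0 0 0 0.72 1" --pt "-29 382 0 0 0 0.84 1" --pt "-29 382 0 0 0 0.96 1" --pt "-29 382 0 0 0 1.08 1" --pt "-29 382 0 0 0 1.197 1" --pt "-29 382 0 0 0 1.197 1" --pt "-29 382 0 0 0 1.197 1"

```text
time: 23.12
eef_pos: [0.4814, 0.2589, 0.1495]
orientation: [-180.0, -0.0, -129.0]
contact_force: [-0.5, 0.3, 0.7]
finger_gap: 0.998
gripper_force: 0.0
```

Call:
move_arm --pt "0 0 0 0 0 0 1" --pt "0 0 0 0 0 0 1" --pt "0 0 0 0 0 0 1" --pt "0 0 0 0 0 0 1"

```text
time: 23.45
eef_pos: [0.482, 0.2575, 0.1498]
orientation: [-180.0, -0.0, -129.0]
contact_force: [-0.7, -0.5, -0.3]
finger_gap: 0.995
gripper_force: 0.0
```

```bash
cat >> h.py <<'E'
def cover(c,z):
    hsv=cv2.cvtColor(c['image'],cv2.COLOR_RGB2HSV);m=((hsv[:,:,1]<45)&(hsv[:,:,2]>100)).astype('uint8')
    n,l,s,_=cv2.connectedComponentsWithStats(m)
    for i in range(1,n):
        if s[i,4]>1500:
            r=cv2.minAreaRect((w(c,np.argwhere(l==i)[:,::-1].astype(float),z)[:,:2]*1000).astype('float32'));print(s[i],np.round(r[0],1),np.round(r[1],1),round(r[2],1))
E
python3 - <<'E'
from h import *
st();c=chk('cover',.03);st();cover(c,.03)
save(c,'w13.png')
E
```

```text
23.45 [482.  257.5 149.8] [-180.   -0. -129.] 0.995 0.0 [ 28.  15. -18.  57.  -0. -23.]
cover [(0.77, [255.4, 181.8, 68.5, 182.5], array([475.7, 254.8]))]
23.55 [481.9 257.9 149.8] [-180.    0. -129.] 1.001 0.0 [ 28.  15. -18.  57.  -0. -23.]
[   0    0   82  126 6684] [558.7  64.2] [70.4 79.3] 75.6
[ 221   89   67  184 5070] [481.4 259. ] [165.1  52.5] 50.9
[ 236  106   36  156 5210] [481.7 259.4] [140.3  28.8] 50.9
[  43  230  110   99 3878] [661.9 236. ] [129.3  40.5] 4.7
[ 142  261  102  121 5956] [639.3 320.5] [105.4 118.9] 2.8
```

View pics/w13.png

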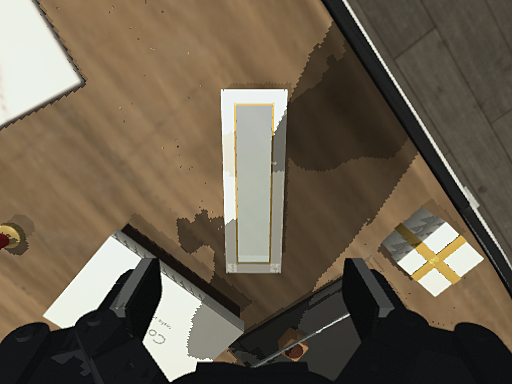

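Call:
move_arm --pt "0 1 -40 0 0 0 1" --pt "0 1 -80 0 0 0 1" --pt "0 1 -115 0 0 0 1" --pt "0 1 -138 0 0 0 1" --pt "0 1 -144 0 0 0 1" --pt "0 1 -144 0 0 0 1" --pt "0 1 -144 0 0 0 1" --pt "0 1 -144 0 0 0 0.4" --pt "0 1 -144 0 0 0 0.4" --pt "0 1 -144 0 0 0 0.4" --pt "0 1 -144 0 0 0 0.4" --pt "0 1 -144 0 0 0 0.4"

```text
time: 24.55
eef_pos: [0.4831, 0.2603, 0.0075]
orientation: [-179.9, 0.2, -128.9]
contact_force: [-0.3, -0.5, 8.7]
finger_gap: 0.614
gripper_force: 26.5
```

Call:
move_arm --pt "0 0 0 0 0 0 0.4" --pt "0 0 30 0 0 0 0.4" --pt "0 0 70 0 0 0 0.4" --pt "0 0 90 0 0 0 0.4" --pt "0 0 90 0 0 0 0.4" --pt "0 0 90 0 0 0 0.4"

```text
time: 25.05
eef_pos: [0.4831, 0.2604, 0.0976]
orientation: [-179.9, 0.2, -128.9]
contact_force: [-0.4, 0.2, -1.1]
finger_gap: 0.616
gripper_force: 27.4
```

```bash
python3 - <<'E'
from h import *
st();c=chk('cover',.12);cover(c,.115);cover(c,.12)
E
```

```text
25.05 [483.1 260.4  97.6] [-179.9    0.2 -128.9] 0.616 27.4 [ 28.  18. -22.  51.  -0. -23.]
cover [(0.88, [254.2, 225.2, 147.4, 284.3], array([463.8, 237.8]))]
[   0    8   42   91 1992] [490.1 136.1] [30.5 14.3] 36.3
[  179    84   147   287 16273] [475.6 246.5] [138.4  59.9] 51.0
[  213   119    79   249 16799] [476.9 252.3] [123.7  30.1] 51.0
[   0  255  143  113 4755] [568.4 225.1] [77.3 32.6] 8.1
[   0    8   42   91 1992] [487.7 138.4] [29.2 13.7] 36.3
[  179    84   147   287 16273] [473.8 244.4] [132.9  57.5] 51.0
[  213   119    79   249 16799] [475. 250.] [118.8  28.9] 51.0
[   0  255  143  113 4755] [562.9 223.9] [74.2 31.3] 8.1
```

Call:
move_arm --pt "33 -429 10 0 0 -0.12 0.4" --pt "33 -429 10 0 0 -0.24 0.4" --pt "33 -429 10 0 0 -0.36 0.4" --pt "33 -429 10 0 0 -0.48 0.4" --pt "33 -429 10 0 0 -0.6 0.4" --pt "33 -429 10 0 0 -0.72 0.4" --pt "33 -429 10 0 0 -0.84 0.4" --pt "33 -429 10 0 0 -0.96 0.4" --pt "33 -429 10 0 0 -1.08 0.4" --pt "33 -429 10 0 0 -1.197 0.4" --pt "33 -429 10 0 0 -1.197 0.4" --pt "33 -429 10 0 0 -1.197 0.4"

```text
time: 26.15
eef_pos: [0.5139, -0.1725, 0.1042]
orientation: [-180.0, -0.1, 162.3]
contact_force: [-0.6, -0.2, -0.7]
finger_gap: 0.614
gripper_force: 27.4
```

Call:
move_arm --pt "0 0 0 0 0 0 0.4" --pt "0 0 -30 0 0 0 0.4" --pt "0 0 -60 0 0 0 0.4" --pt "0 0 -60 0 0 0 0.4" --pt "0 0 -60 0 0 0 0.4" --pt "0 0 -60 0 0 0 0.4"

```text
time: 26.65
eef_pos: [0.5149, -0.1682, 0.0464]
orientation: [180.0, -0.0, 162.6]
contact_force: [0.8, 0.1, -1.4]
finger_gap: 0.613
gripper_force: 27.3
```

```bash
python3 - <<'E'
from h import *
st();c=chk('cover',.07);st();cv2.imwrite('pics/w14.png',c['image'][:384,130:400,::-1])
o=ctrl.observe();p=o['eef_pos'];Rm=R.from_euler('xyz',o['orientation'],degrees=True).as_matrix()
r=np.radians(162.5);ex=np.array([np.cos(r),np.sin(r),0]);ey=np.array([-ex[1],ex[0],0])
B=np.array([.5143,-.1679,0])
print('plate near corners',[(px(c,B+ex*.0855+ey*s*.0295+[0,0,.004])[0]-[130,0]).round(1) for s in(1,-1)])
print('cover top near corners',[(px(c,p+Rm@[.083,s*.0265,0]+[0,0,.0225])[0]-[130,0]).round(1) for s in(1,-1)])
print('cover bottom near corners',[(px(c,p+Rm@[.083,s*.0265,0]+[0,0,-.0075])[0]-[130,0]).round(1) for s in(1,-1)])
E
```

```text
26.65 [ 514.9 -168.2   46.4] [180.   -0.  162.6] 0.613 27.3 [-18.  20. -26.  44.   0.  -1.]
cover [(0.85, [255.2, 225.2, 149.9, 282.5], array([ 487. , -158.4]))]
26.75 [ 516.  -169.1   47.4] [1.800e+02 1.000e-01 1.626e+02] 0.612 27.3 [-18.  20. -26.  44.   0.  -1.]
plate near corners [array([69.1, 80.6]), array([176.9,  80.9])]
cover top near corners [array([195.9,  91.1]), array([47.3, 91. ])]
cover bottom near corners [array([181. ,  90.2]), array([62.1, 90.1])]
```

View pics/w14.png

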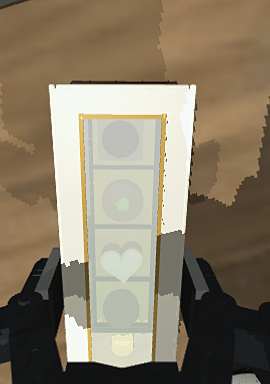

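Call:
move_arm --pt "0.7 0.3 -15 0 0 0 0.4" --pt "0.7 0.3 -25 0 0 0 0.4" --pt "0.7 0.3 -32 0 0 0 0.4" --pt "0.7 0.3 -35 0 0 0 0.4" --pt "0.7 0.3 -35 0 0 0 0.4" --pt "0.7 0.3 -35 0 0 0 0.4"

```text
time: 27.25
eef_pos: [0.5154, -0.1689, 0.0115]
orientation: [180.0, -0.0, 162.5]
contact_force: [-2.1, 0.8, 4.9]
finger_gap: 0.614
gripper_force: 28.1
```

Call:
move_arm --pt "0 0 0 0 0 0 0.7" --pt "0 0 0 0 0 0 0.8" --pt "0 0 0 0 0 0 0.85" --pt "0 0 0 0 0 0 0.85" --pt "0 0 30 0 0 0 0.85" --pt "0 0 70 0 0 0 0.85" --pt "0 0 110 0 0 0 0.85" --pt "-20 60 150 0 0 0 0.85" --pt "-20 60 170 0 0 0 0.85" --pt "-20 60 170 0 0 0 0.85" --pt "-20 60 170 0 0 0 0.85" --pt "-20 60 170 0 0 0 0.85"

```text
time: 28.25
eef_pos: [0.4957, -0.1091, 0.1807]
orientation: [-180.0, 0.1, 162.6]
contact_force: [-0.4, -0.2, -0.6]
finger_gap: 0.851
gripper_force: 0.0
```

```bash
python3 - <<'E'
from h import *
st();c=ctrl.read_camera('wrist');st();cover(c,.034)
for cam in('scene','side'):
    for n in('ribbon_spool','timer','mini_box'): chk(n,.015,cam)
x,y=px(c,[.5143,-.1679,.034])[0].astype(int);x0=max(0,x-100);y0=max(0,y-90)
cv2.imwrite('pics/w15.png',cv2.resize(c['image'][y0:y0+180,x0:x0+200,::-1],None,fx=3,fy=3,interpolation=cv2.INTER_CUBIC))
E
```

```text
28.25 [ 495.7 -109.1  180.7] [-1.800e+02  1.000e-01  1.626e+02] 0.851 0.0 [-12.  10. -20.  60.  -0.   5.]
28.3 [ 495.2 -109.3  179.8] [-180.    -0.   162.5] 0.846 0.0 [-12.  10. -20.  60.  -0.   5.]
[ 346    0   81   80 4979] [416.  31.] [65.  58.4] 72.4
[ 166  125   63  162 4098] [ 512.6 -168.4] [ 53.4 169. ] 72.1
[ 180  143   37  134 3898] [ 514.3 -169.2] [ 28.4 140.3] 72.5
[  333   151   133   118 13580] [570.9  12.9] [119.7 120. ] 75.9
[   0  236  112  129 6477] [ 547.6 -373. ] [113.4 188.8] 10.8
[ 257  298   58   56 2520] [ 670.  -124.5] [63.6 75.8] 76.1
ribbon_spool [(0.56, [233.8, 213.9, 23.8, 17.1], array([409.,  34.]))]
timer [(0.61, [347.9, 268.5, 29.1, 16.6], array([ 412.2, -335.8]))]
mini_box [(0.64, [145.1, 172.4, 18.9, 19.7], array([401.6, 424.9]))]
ribbon_spool [(0.66, [222.8, 208.4, 21.2, 15.7], array([418.8,  35. ]))]
timer [(0.79, [276.8, 311.8, 30.2, 30.2], array([ 420.9, -333.8]))]
mini_box [(0.68, [179.7, 140.9, 21.6, 19.1], array([390.6, 426.8]))]
```

View pics/w15.png

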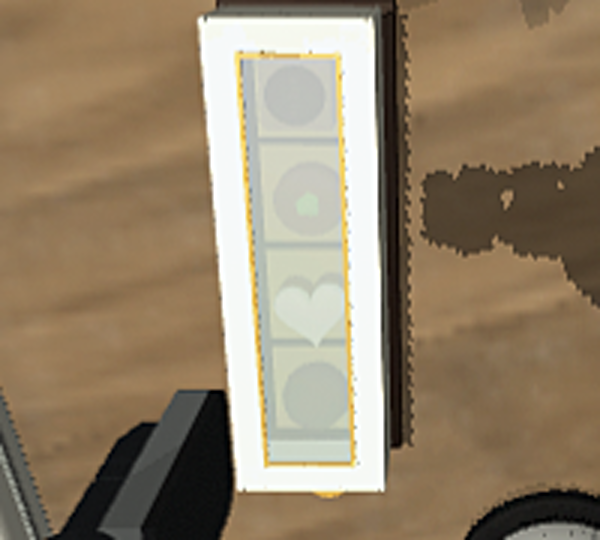

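```bash
python3 -c "
from workcell import ctrl
print(ctrl.finish_job())"
```

```text
the job is handed in; nothing more can be done
None
```

I packed the box in order from the tab end (truffle, heart, disc, square), seated the cover over the rim within about 2 mm of centre, left the bystanders where they were, and handed the job in at about 28 s; the interface returned no verdict.

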